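# Bring a fresh label roll over the feeder's spindle

## Task

The label feeder needs a fresh roll: slide the taller of the two label rolls straight up off its storage post and carry it over the white basket of filled orders in the middle of the counter to the feeder. Stop with the roll upright above the feeder's taller spindle, centred so that it would drop straight on, its underside about 10 mm above the spindle's tip and not touching it, and finish while still holding it there, in the gripper. Do not touch the basket or disturb the other roll or the things standing about.

Things in the scene. Friction and masses are not known exactly. Their poses are not given: they have to be found in the camera images.
- tall_roll_center (a point): The tall label roll, the one to fetch: white paper wound on a brown cardboard core, 60 mm outer diameter, 36 mm bore right through, 56 mm tall, 80 to 170 g. This point is the centre of the bore, half-way up (28 mm above its underside); its z axis is the roll's axis, upright at the start. It stands round the post of stand_a, resting on the stand's disc, its bore up to 8 mm off the post's axis.
- short_roll_center (a point): The other label roll, same but only 30 mm tall; this point is its centre, half-way up. It stays on stand_b.
- stand_a: The storage stand that carries the tall roll, fixed: dark steel disc 80 mm across and 12 mm thick with an upright steel post 20 mm in diameter, whose tip is 75 mm above the counter. Origin: centre of the underside; z up. Its place may be swapped with stand_b.
- stand_b: A storage stand exactly like stand_a, carrying the short roll, fixed.
- feeder: The label feeder, fixed: grey slab 150 mm (x) by 200 mm (y), 40 mm high, with two upright steel spindles 20 mm in diameter, each in a 4 mm thick black flange, and a low black bar (top at 58 mm) along its +x edge. Origin: centre of the underside; z up.
- spindle_tip (a point): Tip (top centre) of the feeder's taller spindle, the target: 20 mm in diameter, standing 60 mm out of the slab, its tip 100 mm above the counter, at x -10 mm, y -45 mm in the frame of the feeder (the half nearer the basket).
- short_spindle_tip (a point): Tip of the feeder's shorter spindle (not the target), 70 mm above the counter, 95 mm from the taller one.
- basket: White slotted plastic basket of filled orders, fixed, 300 mm along its x and 120 mm along its y, rim 85 mm above the counter (10 mm wide rim); what is packed in it is part of it and stands up to 150 mm above the counter. Origin: centre of the underside; z up. It stands between the stands (-y side) and the feeder (+y side).
- vial_a_center (a point): Small amber pill vial with a white cap, 34 mm across, 69 mm tall, loose, stands near the stands; its centre.
- vial_b_center (a point): Larger amber pill vial, 40 mm across, 79 mm tall, loose; its centre.
- tablet_bottle_center (a point): White tablet bottle, 52 mm across, 95 mm tall, loose; its centre.
- carton_center (a point): Brown medicine carton, 45 x 80 mm, 110 mm tall, loose; its centre.
- mug_center (a point): Blue mug, 80 mm across, 90 mm tall, loose; point on its axis half-way up.
Not all that is in view belongs to the job. Leave any blue or green look-alike of the part that bears tall_roll_center alone.

How it is judged (in metres and radians):
On the way, in this order (a step that is already met when the one before it is completed fails the run):
1. the tall roll, held by the fingers, is clear above the tip of its storage post (z of tall_roll_center in the frame of stand_a above 0.105 m and contact force between tall_roll and the fingers above 0.5 N), for 0.1 s.
2. the tall roll is carried over the basket: its centre within the basket's outline as seen from above, its underside above the rim (x of tall_roll_center in the frame of basket between -0.15 and 0.15 m and y of tall_roll_center in the frame of basket between -0.06 and 0.06 m and z of tall_roll_center in the frame of basket above 0.113 m), for 0.05 s.
At the end, for the whole second after the job is handed in: The fingers hold the tall roll still, upright within 0.12 rad, its centre within 7 mm of the taller spindle's axis and its underside 2 to 22 mm above that spindle's tip, not touching the feeder; the short roll and the bystanders stand within 20 mm of where they were (horizontal distance between tall_roll_center and spindle_tip below 0.007 m and z of tall_roll_center in the frame of spindle_tip between 0.03 and 0.05 m and angle between tall_roll_center's own z axis and vertical below 0.12 rad and contact force between tall_roll and the fingers above 0.5 N and contact force between tall_roll and feeder below 0.05 N and linear speed of tall_roll below 0.03 m/s and distance of each of short_roll_center, vial_a_center, vial_b_center, tablet_bottle_center, carton_center, mug_center from where it was at the start of the episode below 0.02 m); the arm keeps its last pose, push and grip.
It fails at once if the basket is touched (over 1 N) (contact force between basket and anything else above 1 N).
It fails at once if the short roll or a bystander is moved by more than 20 mm (distance of any of short_roll_center, vial_a_center, vial_b_center, tablet_bottle_center, carton_center, mug_center from where it was at the start of the episode above 0.02 m).
It also fails if it takes over 50 s, if anything falls off the work surface, if the arm or the gripper's body presses on something with over 40 N, if the wrist force passes 120 N, or if a joint passes its speed limit or range.

## Robot

A 6-joint arm with a two-finger parallel gripper is mounted at the origin on the work surface. World frame = base frame: x ahead of the robot, y to its left, z up, the work surface at z = 0. Lengths are in m, angles in degrees, forces in N, time in s.
With the tool pointing down it reaches from about 0.3 to 0.75 m from the base axis. Payload 8.5 kg.
Tool frame: the origin (TCP) lies on the centre line of the jaws, within the pads' length; the fingertips stand 19 mm ahead of it and the grasp point (between the pads) is the TCP (env.tcp_to_tips is the z of the fingertips in the tool frame, in m); z points along the fingers, y is the line along which they close (so a half turn about z gives the same grasp; the last joint's range is limited). The gripper opens to 85 mm and grips with 20 to 120 N. Pads are 22 mm wide; open, the fingers measure 114 mm over their backs; the gripper's body (76 mm by 85 mm) begins 54 mm behind the grasp point. The pads swing forward as they close: fully open they stand 13 mm farther back than shut.
Start: joints at [52.007, 21.807, 74.336, -0, 83.858, -12.336], TCP at [0.238, 0.496, 0.25] pointing down, gripper open.
Joint ranges: [-178.18, 178.18], [-50.72, 133.34], [12.68, 142.11], [-81.47, 261.47], [9.98, 163.14], [-165.26, 165.26]. Speed limits (degrees/s): [136.94, 136.94, 180, 180, 180, 180].

## Interface

Orientations are given as a 3x3 rotation matrix whose columns are the frame's x, y, z axes.
In Python, from rig import env gives the robot as it stands.
- The arm moves only by the tool servo_tool, never from a script. Its argument "steps" is a list of rows, each an object of numbers: "tx", "ty", "tz": the shift along the world's x, y, z in cm; "yaw": the turn about the world's z in degrees; "claw": the finger opening in cm, from 0 to 8.54. In form: [{"tx": .., "ty": .., "tz": .., "yaw": .., "claw": ..}, ...]. A call has 1 to 20 rows; each row shifts and turns the commanded pose from where the row before left it; what a row does not reach is not made up. A row lasts 1/10 s, in which the tool goes at most 50 mm and 8.59 degrees, less where a joint would pass 70% of its speed; a pose out of reach is approached as far as the arm can. A call with a gripper value outside its range is refused whole. The fingers move at their own pace and stop on an object; "newtons" is the grip in N (left out, the last holds). Time passes only in rows, so rows that do not move let the fingers close. It gives the time, the measured TCP pose, the force, the opening and the grip force at its end, in the units of the state.
- env.observe(): the state, without advancing time (a new reading comes with each control period).
- env.get_image(name): name is "side" or "top" or "wrist"; returns (picture, depth): 384x512x3 uint8, red, green, blue; 384x512 float32, m along the optical axis (not along the pixel's ray), 0 where there is no reading.
- env.camera_model(name): a dict with "fovy" (degrees; the focal length in pixels is half the picture's height over the tangent of half this angle, whatever the lens; pixels are square), "cx", "cy" (the principal point, pixels), "dist_coeffs" ([k1, k2, p1, p2, k3] as OpenCV has them; the pictures are not rectified), "T" (4x4, takes a point from camera to world coordinates). Camera axes: x right, y down, z forward; pixel columns grow to the right and rows downward; lengths in m; the calibration is good to about 2 mm. A picture is of the moment at which its call begins: read the wrist's pose just before it. camera_model takes no time and is no camera call; for the wrist camera it gives the pose at the moment of the call.
- env.close_job(): hands the job in; it is judged then, once.
The state is a dict: "time_s": time; "q": joint angles; "qvel": joint speeds; "joint_efforts": joint torques, N m; "position": TCP position; "tool_rot": TCP orientation; "ft_force": force on the tool from outside, world axes, zero at the start; "wrist_torque": the same for the moment, N m; "grip_width": finger opening in m; "gripper_force": force on a finger pad.
Only numpy, scipy, OpenCV 4.12 (cv2) and the standard library are available. Lean on these libraries where they do the work, as an engineer would, in place of code of your own. Each camera call takes 0.05 s, during which the arm holds its last target. There are 200 camera calls.

## Working session

There is one attempt and no reset: what is moved stays moved. The work goes in short steps, Python scripts to look and compute and a tool call to move; the robot and the scene stay as the last step left them, time stands still between calls to the robot, and variables do not carry over. Pictures are saved under pics/ and viewed, at most 10 in all, crops included, and the job is handed in when it is done.

Besides the shell and the picture viewer there is one more tool, called after "Request:" as name(argument=value, ...), one argument or row to a line, values as JSON. servo_tool: Moves the arm, as the interface text tells. Its arguments: {"type":"object","properties":{"steps":{"type":"array"},"newtons":{"type":"number"}},"required":["steps"]}

```bash
mkdir -p pics; cat > h.py <<'E'
import numpy as np, cv2
from rig import env
def cam(n):
    m=env.camera_model(n); f=192/np.tan(np.radians(m['fovy'])/2)
    return np.array([[f,0,m['cx']],[0,f,m['cy']],[0,0,1]]),np.array(m['dist_coeffs']),np.array(m['T'])
def snap(n):
    c=cam(n); p,d=env.get_image(n); return p,d,c
def rays(c,uv):
    u=cv2.undistortPoints(np.array(uv,float).reshape(-1,1,2),c[0],c[1]).reshape(-1,2)
    return np.c_[u,np.ones(len(u))]
def plane(c,uv,z):
    r=rays(c,uv)@c[2][:3,:3].T; o=c[2][:3,3]
    return o+r*((z-o[2])/r[:,2])[:,None]
def cloud(d,c):
    v,u=np.mgrid[:384,:512]; r=rays(c,np.c_[u.ravel(),v.ravel()])*d.reshape(-1,1)
    return (r@c[2][:3,:3].T+c[2][:3,3]).reshape(384,512,3)
E
python3 - <<'E'
from h import *
for n in('top','side'):
    p,d,c=snap(n); np.savez(n,p=p,d=d,K=c[0],D=c[1],T=c[2]); cv2.imwrite(f'pics/{n}0.png',p[:,:,::-1]); print(n,c[2].round(3).tolist(),c[0][0,0],(d>0).mean())
E
```

```text
top [[-0.006, -0.985, 0.175, 0.297], [-1.0, 0.006, 0.001, -0.016], [-0.002, -0.175, -0.985, 1.49], [0.0, 0.0, 0.0, 1.0]] 472.9721255396297 0.995819091796875
side [[0.763, -0.346, 0.546, -0.103], [-0.646, -0.386, 0.658, -0.806], [-0.017, -0.855, -0.518, 0.714], [0.0, 0.0, 0.0, 1.0]] 459.9500807990056 0.9958140055338541
```

View pics/top0.png

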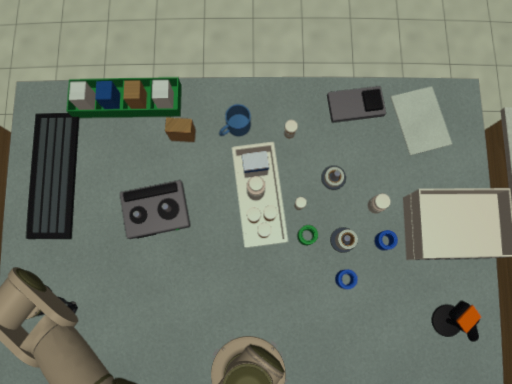

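View pics/side0.png

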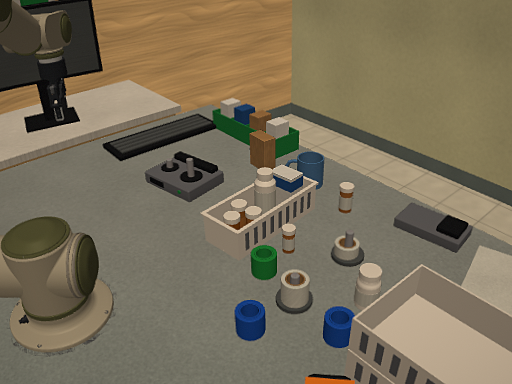

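Top view: the white-and-brown rolls are at (345,240) and (334,177). The look-alikes are green at (308,235) and blue at (387,240) and (347,279). In the side view the roll at (295,290) is tall with its post barely showing, and the one at (347,248) is short with a lot of post showing. So the tall roll is top (345,240). The feeder's spindles are at top (168,209), nearer the basket and so the target, and (138,214). The basket is at (260,195).

```bash
python3 - <<'E'
from h import *
im=[]
for n,b in(('top',(300,195,390,285)),('side',(245,215,400,330))):
    s=np.load(n+'.npz'); im.append(cv2.resize(s['p'][b[1]:b[3],b[0]:b[2],::-1],(390,390)))
cv2.imwrite('pics/crop.png',np.hstack(im))
for n in('top','side'):
    s=np.load(n+'.npz'); c=(s['K'],s['D'],s['T']); P=cloud(s['d'],c).reshape(-1,3); col=s['p'].reshape(-1,3).astype(int)
    R=P[(P[:,2]>.03)&(P[:,2]<.3)&(P[:,0]>.2)]
    # grid height map -> blobs
    g=np.zeros((140,220),np.float32); i=((R[:,0]-.2)/.005).astype(int); j=((R[:,1]+.6)/.005).astype(int)
    ok=(i<140)&(j>=0)&(j<220); np.maximum.at(g,(i[ok],j[ok]),R[ok,2])
    k,l,st,ce=cv2.connectedComponentsWithStats((g>0).astype(np.uint8))
    print(n)
    for a in range(1,k):
        if st[a,4]>8: print('c',(ce[a][1]*.005+.2025).round(3),(ce[a][0]*.005-.5975).round(3),'x',(st[a,1]*.005+.2).round(3),((st[a,1]+st[a,3])*.005+.2).round(3),'y',(st[a,0]*.005-.6).round(3),((st[a,0]+st[a,2])*.005-.6).round(3),'h',g[l==a].max().round(3))
s=np.load('top.npz');c=(s['K'],s['D'],s['T']);P=cloud(s['d'],c)
for nm,q,lo,hi in(('tall',(345,240),.06,.072),('roll tip',(345,240),.0725,.08),('short',(334,177),.036,.046),('spT',(168,209),.092,.11),('spS',(138,214),.062,.078)):
    S=P[q[1]-14:q[1]+15,q[0]-14:q[0]+15].reshape(-1,3); S=S[(S[:,2]>lo)&(S[:,2]<hi)]
    if len(S): print(nm,len(S),((S.max(0)+S.min(0))/2).round(4),np.ptp(S,0).round(3),S.mean(0).round(4))
E
```

```text
top
c 0.209 -0.586 x 0.2 0.225 y -0.6 -0.565 h 0.225
c 0.286 -0.302 x 0.255 0.315 y -0.335 -0.27 h 0.066
c 0.443 -0.555 x 0.335 0.545 y -0.6 -0.495 h 0.162
c 0.402 -0.43 x 0.37 0.435 y -0.465 -0.395 h 0.064
c 0.404 -0.304 x 0.37 0.435 y -0.335 -0.275 h 0.084
c 0.541 -0.039 x 0.38 0.705 y -0.125 0.05 h 0.095
c 0.42 -0.186 x 0.39 0.45 y -0.215 -0.155 h 0.065
c 0.433 -0.051 x 0.41 0.455 y -0.075 -0.03 h 0.094
c 0.504 0.288 x 0.41 0.6 y 0.175 0.4 h 0.111
c 0.486 -0.07 x 0.465 0.51 y -0.09 -0.05 h 0.094
c 0.48 -0.02 x 0.46 0.505 y -0.04 0.0 h 0.094
c 0.513 -0.407 x 0.485 0.54 y -0.435 -0.38 h 0.104
c 0.517 -0.164 x 0.5 0.535 y -0.18 -0.145 h 0.079
c 0.559 -0.027 x 0.53 0.59 y -0.055 0.005 h 0.159
c 0.603 -0.276 x 0.57 0.635 y -0.305 -0.245 h 0.082
c 0.636 -0.026 x 0.605 0.67 y -0.07 0.015 h 0.13
c 0.749 0.206 x 0.72 0.775 y 0.16 0.25 h 0.12
c 0.756 -0.14 x 0.735 0.775 y -0.16 -0.12 h 0.089
c 0.78 0.035 x 0.735 0.825 y -0.015 0.09 h 0.099
c 0.848 -0.361 x 0.785 0.9 y -0.455 -0.265 h 0.057
c 0.836 0.349 x 0.81 0.9 y 0.215 0.5 h 0.079
c 0.869 0.267 x 0.835 0.9 y 0.24 0.295 h 0.117
c 0.87 0.3
[... 906 characters left out ...]
.825 y -0.015 0.09 h 0.091
c 0.844 -0.38 x 0.79 0.895 y -0.455 -0.29 h 0.049
c 0.852 0.22 x 0.805 0.9 y 0.21 0.23 h 0.074
c 0.813 0.413 x 0.805 0.825 y 0.32 0.5 h 0.073
c 0.864 0.445 x 0.825 0.9 y 0.415 0.48 h 0.108
c 0.864 0.265 x 0.83 0.9 y 0.235 0.3 h 0.107
c 0.862 0.358 x 0.83 0.9 y 0.325 0.405 h 0.107
tall 193 [ 0.4048 -0.3051  0.0662] [0.057 0.059 0.011] [ 0.403  -0.3038  0.0678]
roll tip 47 [ 0.4046 -0.3047  0.076 ] [0.057 0.048 0.007] [ 0.406  -0.3025  0.0751]
short 148 [ 0.604  -0.2757  0.041 ] [0.058 0.058 0.01 ] [ 0.6027 -0.2757  0.0421]
spT 38 [0.5031 0.242  0.1002] [0.018 0.019 0.014] [0.5028 0.2412 0.1004]
spS 37 [0.4845 0.3357 0.0713] [0.016 0.019 0.011] [0.4846 0.3359 0.0705]
```

View pics/crop.png

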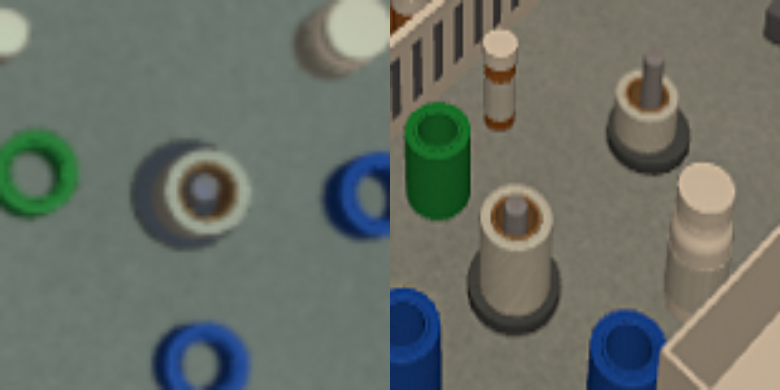

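```bash
python3 - <<'E'
from h import *
o=env.observe(); print(o['time_s'],o['position'],np.round(o['tool_rot'],3).tolist(),o['grip_width'],o['ft_force'])
E
```

```text
0.1 [0.23798545 0.49556821 0.24977441] [[-0.901, 0.433, -0.001], [0.433, 0.901, -0.001], [0.0, -0.001, -1.0]] 0.0850675540572295 [-0.66293721  1.12506059 -0.05617225]
```

Request:
servo_tool(
  steps=[
    {"tx": 2,"ty": -3,"claw": 8.5},
    {"tx": 2,"ty": -4},
    {"tx": 2,"ty": -4},
    {"tx": 2,"ty": -4},
    {"tx": 2,"ty": -4},
    {"tx": 2,"ty": -4},
    {"tx": 2,"ty": -4},
    {"tx": 2,"ty": -4},
    {"ty": -4},
    {"ty": -4},
    {"ty": -4},
    {"ty": -4},
    {"ty": -4},
    {"ty": -4},
    {"ty": -4},
    {"ty": -4},
    {"ty": -4},
    {"ty": -4},
    {"ty": -4},
    {"ty": -4},
  ],
  newtons=40,
)

```text
invalid input at $.steps[0]: expected keys tx, ty, tz, yaw, claw
```

Request:
servo_tool(
  steps=[
    {"tx": 2,"ty": -3,"tz": 0,"yaw": 0,"claw": 8.5},
    {"tx": 2,"ty": -4,"tz": 0,"yaw": 0,"claw": 8.5},
    {"tx": 2,"ty": -4,"tz": 0,"yaw": 0,"claw": 8.5},
    {"tx": 2,"ty": -4,"tz": 0,"yaw": 0,"claw": 8.5},
    {"tx": 2,"ty": -4,"tz": 0,"yaw": 0,"claw": 8.5},
    {"tx": 2,"ty": -4,"tz": 0,"yaw": 0,"claw": 8.5},
    {"tx": 2,"ty": -4,"tz": 0,"yaw": 0,"claw": 8.5},
    {"tx": 2,"ty": -4,"tz": 0,"yaw": 0,"claw": 8.5},
    {"tx": 0,"ty": -4,"tz": 0,"yaw": 0,"claw": 8.5},
    {"tx": 0,"ty": -4,"tz": 0,"yaw": 0,"claw": 8.5},
    {"tx": 0,"ty": -4,"tz": 0,"yaw": 0,"claw": 8.5},
    {"tx": 0,"ty": -4,"tz": 0,"yaw": 0,"claw": 8.5},
    {"tx": 0,"ty": -4,"tz": 0,"yaw": 0,"claw": 8.5},
    {"tx": 0,"ty": -4,"tz": 0,"yaw": 0,"claw": 8.5},
    {"tx": 0,"ty": -4,"tz": 0,"yaw": 0,"claw": 8.5},
    {"tx": 0,"ty": -4,"tz": 0,"yaw": 0,"claw": 8.5},
    {"tx": 0,"ty": -4,"tz": 0,"yaw": 0,"claw": 8.5},
    {"tx": 0,"ty": -4,"tz": 0,"yaw": 0,"claw": 8.5},
    {"tx": 0,"ty": -3,"tz": 0,"yaw": 0,"claw": 8.5},
    {"tx": 0,"ty": 0,"tz": 0,"yaw": 0,"claw": 8.5},
  ],
  newtons=40,
)

```text
time_s: 2.1
position: [0.3979, -0.2472, 0.2497]
tool_rot: [[-0.9, 0.436, -0.001], [0.436, 0.9, 0.0], [0.001, -0.0, -1.0]]
ft_force: [0.7, 0.4, 0.3]
grip_width: 0.0851
gripper_force: 0.0
```

```bash
python3 - <<'E'
from h import *
o=env.observe();p,d,c=snap('wrist'); np.savez('w1',p=p,d=d,K=c[0],D=c[1],T=c[2]); cv2.imwrite('pics/w1.png',p[:,:,::-1])
print(o['position'],c[2].round(3).tolist(),cv2.projectPoints(np.array([[.404,-.304,.068]]),*[x for x in (cv2.Rodrigues(c[2][:3,:3].T)[0],-c[2][:3,:3].T@c[2][:3,3],c[0],c[1])])[0])
E
```

```text
[ 0.39789338 -0.24721607  0.24966375] [[0.436, 0.865, 0.248, 0.335], [0.9, -0.419, -0.12, -0.217], [0.0, 0.275, -0.961, 0.373], [0.0, 0.0, 0.0, 1.0]] [[[209.51197436 204.17242852]]]
```

View pics/w1.png

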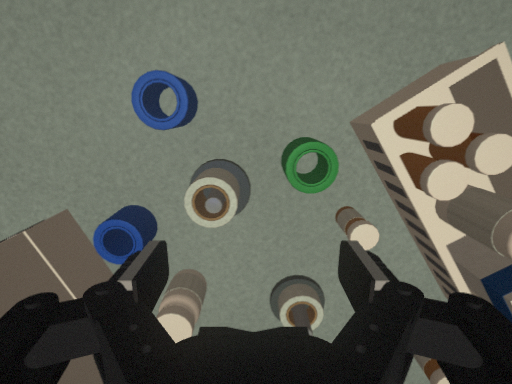

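The wrist view shows the tall roll's top ring at (211,203), with the post tip inside it and the green and blue rings around it. Next I measure the ring by casting rays onto z = 68 mm.

```bash
python3 - <<'E'
from h import *
s=np.load('w1.npz');c=(s['K'],s['D'],s['T']);P=cloud(s['d'],c);p=s['p']
W=np.zeros((384,512),bool);W[165:240,175:250]=1
m=W&(P[...,2]>.06)
print('depth z med',np.median(P[m&(p.min(2)>130)][:,2]))
for t in(140,160):
    w=(W&(p.min(2)>t)).astype(np.uint8)
    cs,_=cv2.findContours(w,cv2.RETR_EXTERNAL,cv2.CHAIN_APPROX_NONE); k=max(cs,key=len)
    Q=plane(c,k.reshape(-1,2),.068)[:,:2].astype(np.float32); e=cv2.fitEllipse(Q*1000); print(t,e)
E
```

```text
depth z med 0.06761871589391966
140 ((402.77435302734375, -302.4164733886719), (56.46213150024414, 56.60480499267578), 40.56895065307617)Traceback (most recent call last):
  File "<stdin>", line 9, in <module>
cv2.error: OpenCV(4.12.0) /io/opencv/modules/imgproc/src/shapedescr.cpp:361: error: (-201:Incorrect size of input array) There should be at least 5 points to fit the ellipse in function 'fitEllipseNoDirect'
```

Request:
servo_tool(
  steps=[
    {"tx": 0.25,"ty": -2.75,"tz": 0,"yaw": 0,"claw": 8.5},
    {"tx": 0.24,"ty": -2.75,"tz": 0,"yaw": 0,"claw": 8.5},
    {"tx": 0,"ty": 0,"tz": -3,"yaw": 0,"claw": 8.5},
    {"tx": 0,"ty": 0,"tz": -3,"yaw": 0,"claw": 8.5},
    {"tx": 0,"ty": 0,"tz": -3,"yaw": 0,"claw": 8.5},
    {"tx": 0,"ty": 0,"tz": -2.5,"yaw": 0,"claw": 8.5},
    {"tx": 0,"ty": 0,"tz": 0,"yaw": 0,"claw": 8.5},
  ],
)

```text
time_s: 2.85
position: [0.4022, -0.2969, 0.1329]
tool_rot: [[-0.902, 0.432, -0.004], [0.432, 0.902, 0.005], [0.006, 0.003, -1.0]]
ft_force: [-0.4, 0.4, -0.1]
grip_width: 0.0848
gripper_force: 0.0
```

Request:
servo_tool(
  steps=[
    {"tx": 0,"ty": 0,"tz": 0,"yaw": 0,"claw": 8.5},
    {"tx": 0,"ty": 0,"tz": 0,"yaw": 0,"claw": 8.5},
  ],
)

```text
time_s: 3.05
position: [0.4036, -0.2993, 0.1368]
tool_rot: [[-0.902, 0.432, 0.002], [0.432, 0.902, -0.002], [-0.002, -0.001, -1.0]]
ft_force: [0.8, 0.5, -0.9]
grip_width: 0.0852
gripper_force: 0.0
```

```bash
python3 - <<'E'
from h import *
o=env.observe();p,d,c=snap('wrist'); P=cloud(d,c); cv2.imwrite('pics/w2.png',p[:,:,::-1])
print(o['position'])
m=(abs(P[...,0]-.403)<.04)&(abs(P[...,1]+.3025)<.04)&(P[...,2]>.062)&(P[...,2]<.073)&(p.min(2)>100)
Q=P[m]; print(len(Q),((Q.max(0)+Q.min(0))/2).round(4),np.ptp(Q,0).round(3))
w=m.astype(np.uint8); cs,_=cv2.findContours(w,0,1); k=max(cs,key=len)
print(cv2.boundingRect(k),cv2.minEnclosingCircle((plane(c,k.reshape(-1,2),.068)[:,:2]*1000).astype(np.float32)))
E
```

```text
[ 0.40361627 -0.29929918  0.13683778]
2555 [ 0.403  -0.303   0.0679] [0.059 0.059 0.01 ]
(206, 174, 84, 78) ((402.48516845703125, -303.0479431152344), 29.82143211364746)
```

Request:
servo_tool(
  steps=[
    {"tx": -0.1,"ty": -0.37,"tz": 0,"yaw": 0,"claw": 8.5},
    {"tx": 0,"ty": 0,"tz": -2,"yaw": 0,"claw": 8.5},
    {"tx": 0,"ty": 0,"tz": -2,"yaw": 0,"claw": 8.5},
    {"tx": 0,"ty": 0,"tz": -2,"yaw": 0,"claw": 8.5},
    {"tx": 0,"ty": 0,"tz": -2,"yaw": 0,"claw": 8.5},
    {"tx": 0,"ty": 0,"tz": -1,"yaw": 0,"claw": 8.5},
    {"tx": 0,"ty": 0,"tz": 0,"yaw": 0,"claw": 8.5},
    {"tx": 0,"ty": 0,"tz": 0,"yaw": 0,"claw": 8.5},
  ],
)

```text
time_s: 3.9
position: [0.4023, -0.3034, 0.0461]
tool_rot: [[-0.901, 0.433, 0.001], [0.433, 0.901, -0.001], [-0.001, -0.0, -1.0]]
ft_force: [0.0, 0.0, 0.3]
grip_width: 0.085
gripper_force: 0.0
```

Request:
servo_tool(
  steps=[
    {"tx": 0,"ty": 0,"tz": 0,"yaw": 0,"claw": 6.5},
    {"tx": 0,"ty": 0,"tz": 0,"yaw": 0,"claw": 6.2},
    {"tx": 0,"ty": 0,"tz": 0,"yaw": 0,"claw": 6.0},
    {"tx": 0,"ty": 0,"tz": 0,"yaw": 0,"claw": 5.5},
    {"tx": 0,"ty": 0,"tz": 0,"yaw": 0,"claw": 5.0},
    {"tx": 0,"ty": 0,"tz": 0,"yaw": 0,"claw": 5.0},
    {"tx": 0,"ty": 0,"tz": 0,"yaw": 0,"claw": 5.0},
    {"tx": 0,"ty": 0,"tz": 0,"yaw": 0,"claw": 5.0},
  ],
  newtons=40,
)

```text
time_s: 4.7
position: [0.4023, -0.3032, 0.0464]
tool_rot: [[-0.901, 0.433, 0.001], [0.433, 0.901, -0.001], [-0.002, -0.001, -1.0]]
ft_force: [-1.6, 1.8, 7.4]
grip_width: 0.0598
gripper_force: 41.6
```

Request:
servo_tool(
  steps=[
    {"tx": 0,"ty": 0,"tz": 0.3,"yaw": 0,"claw": 5},
    {"tx": 0,"ty": 0,"tz": 0.7,"yaw": 0,"claw": 5},
    {"tx": 0,"ty": 0,"tz": 1,"yaw": 0,"claw": 5},
    {"tx": 0,"ty": 0,"tz": 1.5,"yaw": 0,"claw": 5},
    {"tx": 0,"ty": 0,"tz": 2,"yaw": 0,"claw": 5},
    {"tx": 0,"ty": 0,"tz": 2,"yaw": 0,"claw": 5},
    {"tx": 0,"ty": 0,"tz": 2,"yaw": 0,"claw": 5},
    {"tx": 0,"ty": 0,"tz": 2,"yaw": 0,"claw": 5},
    {"tx": 0,"ty": 0,"tz": 2,"yaw": 0,"claw": 5},
    {"tx": 0,"ty": 0,"tz": 2,"yaw": 0,"claw": 5},
    {"tx": 0,"ty": 0,"tz": 2,"yaw": 0,"claw": 5},
    {"tx": 0,"ty": 0,"tz": 2,"yaw": 0,"claw": 5},
    {"tx": 0,"ty": 0,"tz": 1,"yaw": 0,"claw": 5},
    {"tx": 0,"ty": 0,"tz": 0,"yaw": 0,"claw": 5},
    {"tx": 0,"ty": 0,"tz": 0,"yaw": 0,"claw": 5},
  ],
)

```text
time_s: 6.2
position: [0.4018, -0.3027, 0.2497]
tool_rot: [[-0.901, 0.433, -0.001], [0.433, 0.901, 0.001], [0.001, 0.0, -1.0]]
ft_force: [-0.6, 0.3, -1.4]
grip_width: 0.0598
gripper_force: 43.4
```

```bash
cat > roll.py <<'E'
from h import *
o=env.observe();p,d,c=snap('wrist'); P=cloud(d,c); t=np.array(o['position'])
print(t,o['grip_width'],o['gripper_force'])
L=(P-t)@np.array(o['tool_rot']) # tool frame
n=P.reshape(-1,3)
m=(abs(P[...,0]-t[0])<.036)&(abs(P[...,1]-t[1])<.036)&(P[...,2]>t[2]+.005)&(P[...,2]<t[2]+.04)&(p.min(2)>90)
Q=P[m]; print(len(Q),'mid',((Q.max(0)+Q.min(0))/2-t).round(4),np.ptp(Q,0).round(3))
top=Q[Q[:,2]>np.median(Q[:,2])-.004]
A=np.c_[top[:,:2]-t[:2],np.ones(len(top))]; k=np.linalg.lstsq(A,top[:,2],rcond=None)[0]; print('tilt',k[:2].round(3),'top-tcp',(k[2]-t[2]).round(4))
E
python3 roll.py; python3 - <<'E'
from h import *
a,_,_=snap('wrist'); b,_,_=snap('side'); cv2.imwrite('pics/lift.png',cv2.resize(np.vstack([a,b])[:,:,::-1],None,fx=.78,fy=.78))
E
```

```text
[ 0.40178174 -0.3026501   0.24971874] 0.059793024889005626 43.35383769124746
5994 mid [-0.0014  0.0028  0.0165] [0.056 0.066 0.022]
tilt [0.001 0.002] top-tcp 0.0212
```

View pics/lift.png

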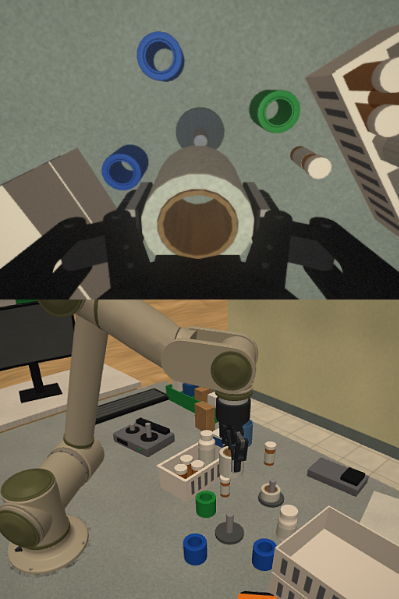

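The roll is held upright with its stand left behind, and nothing else has moved. Its underside is 35 mm below the TCP. I'll carry it across at z = 0.25 m, so the underside is at about 0.215 m.

Request:
servo_tool(
  steps=[
    {"tx": 0.5,"ty": 0.5,"tz": 0,"yaw": 0,"claw": 5},
    {"tx": 1,"ty": 1.5,"tz": 0,"yaw": 0,"claw": 5},
    {"tx": 1.5,"ty": 3,"tz": 0,"yaw": 0,"claw": 5},
    {"tx": 1.5,"ty": 3,"tz": 0,"yaw": 0,"claw": 5},
    {"tx": 1.5,"ty": 3,"tz": 0,"yaw": 0,"claw": 5},
    {"tx": 1.5,"ty": 3,"tz": 0,"yaw": 0,"claw": 5},
    {"tx": 1.5,"ty": 3,"tz": 0,"yaw": 0,"claw": 5},
    {"tx": 1,"ty": 3,"tz": 0,"yaw": 0,"claw": 5},
    {"tx": 0,"ty": 3,"tz": 0,"yaw": 0,"claw": 5},
    {"tx": 0,"ty": 3,"tz": 0,"yaw": 0,"claw": 5},
    {"tx": 0,"ty": 3,"tz": 0,"yaw": 0,"claw": 5},
    {"tx": 0,"ty": 3,"tz": 0,"yaw": 0,"claw": 5},
    {"tx": 0,"ty": 3,"tz": 0,"yaw": 0,"claw": 5},
    {"tx": 0,"ty": 3,"tz": 0,"yaw": 0,"claw": 5},
    {"tx": 0,"ty": 3,"tz": 0,"yaw": 0,"claw": 5},
    {"tx": 0,"ty": 3,"tz": 0,"yaw": 0,"claw": 5},
    {"tx": 0,"ty": 3,"tz": 0,"yaw": 0,"claw": 5},
    {"tx": 0,"ty": 3,"tz": 0,"yaw": 0,"claw": 5},
    {"tx": 0,"ty": 3,"tz": 0,"yaw": 0,"claw": 5},
    {"tx": 0,"ty": 1.5,"tz": 0,"yaw": 0,"claw": 5},
  ],
)

```text
time_s: 8.35
position: [0.5015, 0.2444, 0.2498]
tool_rot: [[-0.902, 0.431, -0.001], [0.431, 0.902, 0.0], [0.001, -0.0, -1.0]]
ft_force: [-0.2, 0.0, -1.3]
grip_width: 0.0599
gripper_force: 43.5
```

Request:
servo_tool(
  steps=[
    {"tx": 0,"ty": 0,"tz": 0,"yaw": 0,"claw": 5},
    {"tx": 0,"ty": 0,"tz": 0,"yaw": 0,"claw": 5},
    {"tx": 0,"ty": 0,"tz": 0,"yaw": 0,"claw": 5},
  ],
)

```text
time_s: 8.65
position: [0.5022, 0.2411, 0.2503]
tool_rot: [[-0.901, 0.434, -0.0], [0.434, 0.901, -0.0], [0.0, -0.0, -1.0]]
ft_force: [-0.5, -0.5, -0.7]
grip_width: 0.0596
gripper_force: 43.5
```

```bash
python3 roll.py; python3 - <<'E'
from h import *
p,d,c=snap('wrist'); np.savez('w3',p=p,d=d,K=c[0],D=c[1],T=c[2]); cv2.imwrite('pics/w3.png',p[:,:,::-1])
P=cloud(d,c); print(env.observe()['time_s'])
m=(abs(P[...,0]-.5)<.03)&(abs(P[...,1]-.242)<.03)&(P[...,2]>.094)&(P[...,2]<.106)
Q=P[m]; print(len(Q))
if len(Q): print(((Q.max(0)+Q.min(0))/2).round(4),np.ptp(Q,0).round(3),np.median(Q,0),np.argwhere(m).mean(0))
E
```

```text
[0.5021636  0.24112316 0.25026589] 0.059616445782245425 43.48542546853423
6776 mid [-0.0013  0.0017  0.0163] [0.057 0.069 0.023]
tilt [ 0.007 -0.001] top-tcp 0.0211
8.75
251
[0.5011 0.2455 0.098 ] [0.018 0.019 0.008] [0.49967317 0.24690522 0.09935791] [179.70916335 257.10756972]
```

View pics/w3.png

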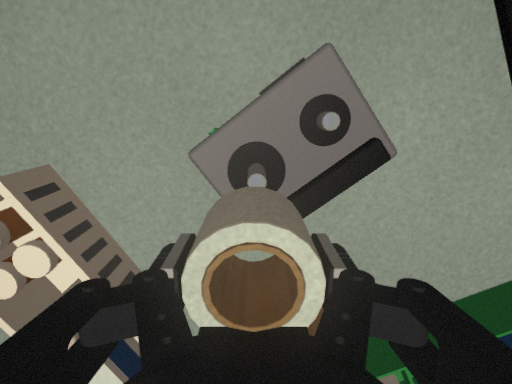

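The target tip is at (257,181), just clearing the roll's far side and perhaps clipped by it. I'll back off 3 cm for one clean look.

Request:
servo_tool(
  steps=[
    {"tx": 1.5,"ty": -0.7,"tz": 0,"yaw": 0,"claw": 5},
    {"tx": 1.5,"ty": -0.7,"tz": 0,"yaw": 0,"claw": 5},
    {"tx": 0,"ty": 0,"tz": 0,"yaw": 0,"claw": 5},
    {"tx": 0,"ty": 0,"tz": 0,"yaw": 0,"claw": 5},
    {"tx": 0,"ty": 0,"tz": 0,"yaw": 0,"claw": 5},
  ],
)

```text
time_s: 9.25
position: [0.5315, 0.2281, 0.2504]
tool_rot: [[-0.901, 0.433, -0.0], [0.433, 0.901, 0.0], [0.0, -0.0, -1.0]]
ft_force: [-0.5, 0.5, -1.3]
grip_width: 0.0599
gripper_force: 43.5
```

```bash
python3 - <<'E'
from h import *
o=env.observe(); t=np.array(o['position']); p,d,c=snap('wrist'); P=cloud(d,c); print(t)
m=((abs(P[...,0]-.5)<.03)&(abs(P[...,1]-.242)<.03)&(P[...,2]>.095)&(P[...,2]<.107)).astype(np.uint8)
Q=P[m>0]; print('tip depth',len(Q),((Q.max(0)+Q.min(0))/2).round(4),np.ptp(Q,0).round(3),np.median(Q[:,2]))
k=max(cv2.findContours(m,0,1)[0],key=len); print(cv2.boundingRect(k),'tip',cv2.fitEllipse((plane(c,k.reshape(-1,2),.1)[:,:2]*1000).astype(np.float32)))
# bright tip disc by intensity
x,y,w,h=cv2.boundingRect(k); print(p[y+h//2,x-6:x+w+6].mean(1).round().astype(int))
# bore rim: white face mask, inner hole contour incl. brown core edge
hsv=cv2.cvtColor(p,cv2.COLOR_RGB2HSV); zt=t[2]+.0212
b=((hsv[...,1]>70)&(hsv[...,0]<25)); b[:, :150]=0;b[:,370:]=0;b[:210]=0
n,l,s,ce=cv2.connectedComponentsWithStats(b.astype(np.uint8)); i=1+s[1:,4].argmax()
k=max(cv2.findContours((l==i).astype(np.uint8),0,1)[0],key=len); k=cv2.convexHull(k)
print(s[i],'core outer',cv2.fitEllipse((plane(c,k.reshape(-1,2),zt)[:,:2]*1000).astype(np.float32)))
# white face outer: points at top-plane height
f=(abs(P[...,2]-zt)<.004)&(abs(P[...,0]-t[0])<.045)&(abs(P[...,1]-t[1])<.045)&(p.min(2)>90)
Q=P[f]-t; r=np.array(o['tool_rot']); L=Q@r; print('face tool x,y range',L.min(0).round(4),L.max(0).round(4))
E
```

```text
[0.53151416 0.22806593 0.25039304]
tip depth 337 [0.502  0.2455 0.0986] [0.02  0.019 0.006] 0.09936811258909084
(246, 139, 21, 21) tip ((501.5462951660156, 245.6453857421875), (18.577152252197266, 18.851219177246094), 65.11309051513672)
[ 53  54  54  52  54  65 104 139 140 144 144 142 145 147 144 145 146 145
 140 144 143 142 141 139 138 119  71  52  53  52  51  48  50]
[ 202  242  102   90 6908] core outer ((531.7473754882812, 227.77529907226562), (41.4985466003418, 41.802650451660156), 68.40636444091797)
face tool x,y range [-0.0192 -0.0361 -0.025 ] [ 0.0296  0.0403 -0.0172]
```

Request:
servo_tool(
  steps=[
    {"tx": -1,"ty": 0.6,"tz": 0,"yaw": 0,"claw": 5},
    {"tx": -1,"ty": 0.6,"tz": 0,"yaw": 0,"claw": 5},
    {"tx": -1,"ty": 0.57,"tz": 0,"yaw": 0,"claw": 5},
    {"tx": 0,"ty": 0,"tz": -1.5,"yaw": 0,"claw": 5},
    {"tx": 0,"ty": 0,"tz": -2,"yaw": 0,"claw": 5},
    {"tx": 0,"ty": 0,"tz": -2,"yaw": 0,"claw": 5},
    {"tx": 0,"ty": 0,"tz": -2,"yaw": 0,"claw": 5},
    {"tx": 0,"ty": 0,"tz": -1,"yaw": 0,"claw": 5},
    {"tx": 0,"ty": 0,"tz": 0,"yaw": 0,"claw": 5},
    {"tx": 0,"ty": 0,"tz": 0,"yaw": 0,"claw": 5},
    {"tx": 0,"ty": 0,"tz": 0,"yaw": 0,"claw": 5},
  ],
)

```text
time_s: 10.4
position: [0.5024, 0.246, 0.1664]
tool_rot: [[-0.901, 0.433, 0.002], [0.433, 0.901, 0.0], [-0.002, 0.001, -1.0]]
ft_force: [0.5, 0.2, -1.0]
grip_width: 0.0595
gripper_force: 43.5
```

```bash
python3 - <<'E'
from h import *
o=env.observe(); t=np.array(o['position']); p,d,c=snap('side'); print(t); np.savez('s4',p=p,d=d,K=c[0],D=c[1],T=c[2])
R,_=cv2.Rodrigues(c[2][:3,:3].T); tv=-c[2][:3,:3].T@c[2][:3,3]
X=np.array([[t[0],t[1],t[2]-.035],[t[0],t[1],.1],[t[0],t[1],.06]]); print(cv2.projectPoints(X,R,tv,c[0],c[1])[0].reshape(-1,2).round(1))
cv2.imwrite('pics/s4.png',cv2.resize(p[110:210,140:260,::-1],None,fx=6,fy=6,interpolation=cv2.INTER_CUBIC))
E
```

```text
[0.50236437 0.24599329 0.16641384]
[[188.7 148.1]
 [189.7 157.8]
 [191.  169.7]]
```

View pics/s4.png

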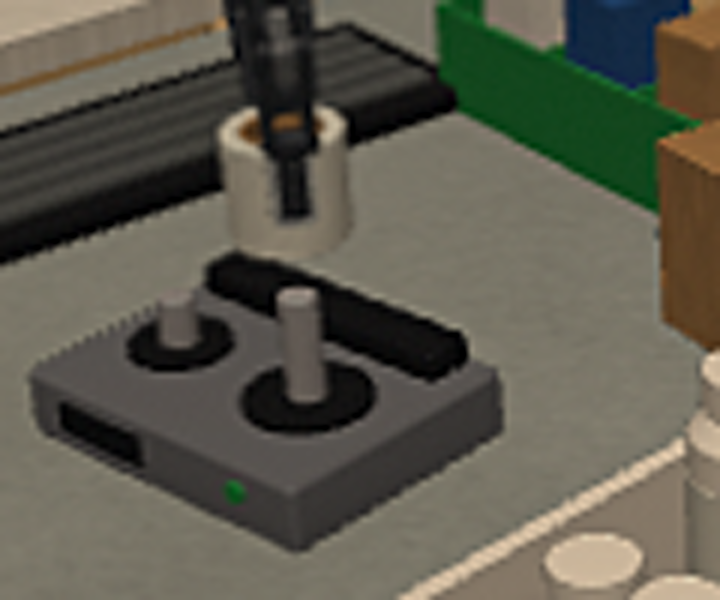

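The side crop shows the roll hanging centred over the tall spindle, whose tip is at crop (298,296), or side pixel (189.7,159.3). It agrees across the view, but I want a cross-check along the view direction. I'll take a second wrist look from a different yaw so the camera's own error cancels.

Request:
servo_tool(
  steps=[
    {"tx": 0,"ty": 0,"tz": 3,"yaw": 0,"claw": 5},
    {"tx": 0,"ty": 0,"tz": 3,"yaw": 8,"claw": 5},
    {"tx": 0,"ty": 0,"tz": 3,"yaw": 8,"claw": 5},
    {"tx": 0,"ty": 0,"tz": 0,"yaw": 8,"claw": 5},
    {"tx": 0,"ty": 0,"tz": 0,"yaw": 8,"claw": 5},
    {"tx": 0,"ty": 0,"tz": 0,"yaw": 8,"claw": 5},
    {"tx": 0,"ty": 0,"tz": 0,"yaw": 8,"claw": 5},
    {"tx": 0,"ty": 0,"tz": 0,"yaw": 8,"claw": 5},
    {"tx": 0,"ty": 0,"tz": 0,"yaw": 8,"claw": 5},
    {"tx": 0,"ty": 0,"tz": 0,"yaw": 8,"claw": 5},
    {"tx": 0,"ty": 0,"tz": 0,"yaw": 8,"claw": 5},
    {"tx": 0,"ty": 0,"tz": 0,"yaw": 8,"claw": 5},
    {"tx": 0,"ty": 0,"tz": 0,"yaw": 2,"claw": 5},
    {"tx": 1.5,"ty": 2.5,"tz": 0,"yaw": 0,"claw": 5},
    {"tx": 0,"ty": 0,"tz": 0,"yaw": 0,"claw": 5},
    {"tx": 0,"ty": 0,"tz": 0,"yaw": 0,"claw": 5},
    {"tx": 0,"ty": 0,"tz": 0,"yaw": 0,"claw": 5},
  ],
)

```text
time_s: 12.15
position: [0.5168, 0.2704, 0.2556]
tool_rot: [[-0.433, -0.901, 0.0], [-0.901, 0.433, -0.0], [0.0, -0.0, -1.0]]
ft_force: [-0.4, 0.3, -0.2]
grip_width: 0.0594
gripper_force: 44.0
```

```bash
cat > tip.py <<'E'
from h import *
o=env.observe(); t=np.array(o['position']); p,d,c=snap('wrist'); P=cloud(d,c); print(t,o['q'].round(1) if hasattr(o['q'],'round') else o['q'],'img down',c[2][:2,1].round(2))
m=((abs(P[...,0]-.5)<.03)&(abs(P[...,1]-.242)<.03)&(P[...,2]>.095)&(P[...,2]<.107)).astype(np.uint8)
if m.sum():
    k=max(cv2.findContours(m,0,1)[0],key=len); print(m.sum(),cv2.boundingRect(k),'tip',cv2.fitEllipse((plane(c,k.reshape(-1,2),.1)[:,:2]*1000).astype(np.float32)))
hsv=cv2.cvtColor(p,cv2.COLOR_RGB2HSV); zt=t[2]+.0212
b=((hsv[...,1]>70)&(hsv[...,0]<25)); b[:, :150]=0;b[:,370:]=0;b[:210]=0
n,l,s,ce=cv2.connectedComponentsWithStats(b.astype(np.uint8)); i=1+s[1:,4].argmax()
k=max(cv2.findContours((l==i).astype(np.uint8),0,1)[0],key=len); k=cv2.convexHull(k)
e=cv2.fitEllipse((plane(c,k.reshape(-1,2),zt)[:,:2]*1000).astype(np.float32)); print('core',e,'rel',np.array(e[0])-t[:2]*1000)
E
python3 tip.py
```

```text
[0.516774   0.27039219 0.25560028] [  16.    25.    68.3   -0.    86.7 -138.3] img down [0.42 0.87]
317 (247, 144, 20, 20) tip ((501.1723327636719, 244.54623413085938), (18.500919342041016, 18.741453170776367), 169.09036254882812)
core ((517.19287109375, 269.8003234863281), (41.4303092956543, 42.224853515625), 153.07752990722656) rel [ 0.41887549 -0.59186986]
```

Two wrist views 90° apart agree to about 1 mm, giving a tip at (0.5013, 0.2450). I'll centre on that and come down.

Request:
servo_tool(
  steps=[
    {"tx": -0.8,"ty": -1.25,"tz": 0,"yaw": 0,"claw": 5},
    {"tx": -0.77,"ty": -1.25,"tz": 0,"yaw": 0,"claw": 5},
    {"tx": 0,"ty": 0,"tz": -2,"yaw": 0,"claw": 5},
    {"tx": 0,"ty": 0,"tz": -2,"yaw": 0,"claw": 5},
    {"tx": 0,"ty": 0,"tz": -2,"yaw": 0,"claw": 5},
    {"tx": 0,"ty": 0,"tz": -2,"yaw": 0,"claw": 5},
    {"tx": 0,"ty": 0,"tz": -1,"yaw": 0,"claw": 5},
    {"tx": 0,"ty": 0,"tz": -1,"yaw": 0,"claw": 5},
    {"tx": 0,"ty": 0,"tz": -0.8,"yaw": 0,"claw": 5},
    {"tx": 0,"ty": 0,"tz": 0,"yaw": 0,"claw": 5},
    {"tx": 0,"ty": 0,"tz": 0,"yaw": 0,"claw": 5},
    {"tx": 0,"ty": 0,"tz": 0,"yaw": 0,"claw": 5},
  ],
)

```text
time_s: 13.4
position: [0.5016, 0.2458, 0.148]
tool_rot: [[-0.433, -0.901, 0.001], [-0.901, 0.433, 0.0], [-0.001, -0.001, -1.0]]
ft_force: [0.5, 0.7, -1.6]
grip_width: 0.0598
gripper_force: 44.0
```

```bash
python3 tip.py; python3 roll.py; python3 - <<'E'
from h import *
p,d,c=snap('side'); a=p[110:200,140:260,::-1]; cv2.imwrite('pics/s5.png',cv2.resize(a,None,fx=6,fy=6,interpolation=cv2.INTER_CUBIC))
E
```

```text
[0.50161995 0.24584742 0.14795411] [  14.    28.    82.2   -0.    69.7 -140.4] img down [0.42 0.87]
core ((502.0570983886719, 245.36892700195312), (41.42068099975586, 42.512977600097656), 156.52316284179688) rel [ 0.43715145 -0.47849001]
[0.50159507 0.2458375  0.14791635] 0.05932475234837715 43.99897640570998
6200 mid [-0.0007 -0.0022  0.0165] [0.07  0.056 0.023]
tilt [0.002 0.003] top-tcp 0.0212
```

View pics/s5.png

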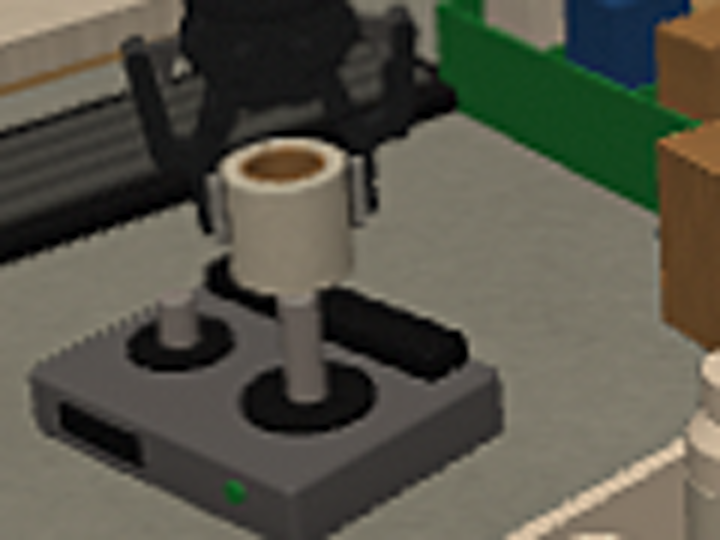

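The side view shows the roll upright directly over the tall spindle and about 13 mm clear of its tip. The core is within 1 mm of the axis. I'll trim by 3 mm and hand in.

Request:
servo_tool(
  steps=[
    {"tx": -0.05,"ty": 0,"tz": -0.3,"yaw": 0,"claw": 5},
    {"tx": 0,"ty": 0,"tz": 0,"yaw": 0,"claw": 5},
    {"tx": 0,"ty": 0,"tz": 0,"yaw": 0,"claw": 5},
    {"tx": 0,"ty": 0,"tz": 0,"yaw": 0,"claw": 5},
    {"tx": 0,"ty": 0,"tz": 0,"yaw": 0,"claw": 5},
  ],
)

```text
time_s: 14.05
position: [0.5008, 0.2458, 0.1443]
tool_rot: [[-0.433, -0.901, 0.0], [-0.901, 0.433, 0.0], [-0.0, -0.0, -1.0]]
ft_force: [0.0, 0.0, -1.6]
grip_width: 0.0594
gripper_force: 44.0
```

```bash
python3 -c "
from rig import env
print(env.observe()['position'],env.observe()['ft_force']); print(env.close_job())"
```

```text
[0.50084998 0.24576648 0.1443493 ] [ 1.54275810e-04  3.51588879e-02 -1.56934404e+00]
the job is handed in; nothing more can be done
None
```

The job is handed in at about 14 s on the robot's clock: the tall roll is held upright over the feeder's taller spindle, measured within about 1 mm of its axis and about 10 mm above the tip; the hand-in gave no verdict.

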